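# Reseat the cross-threaded treat tub lid

## Task

Two twist-top treat tubs stand on the porch bench; one is properly shut, on the other the lid sits proud because its two ears ride on top of the collar. Without lifting that lid off, turn it back (anticlockwise seen from above) until its ears drop into the gaps in the collar, then screw it forward (clockwise) until its grip bar lines up with the two side lugs of the tub, and let go. Do not touch the shut tub.

Things in the scene. Friction and masses are not known exactly. Their poses are not given: they have to be found in the camera images.
- lid_grip (a point): Loose grey lid, 90 g: disc 68 mm across, 14 thick; upright grip bar on it 60 long, 14 wide, 36 high; two ears under the bar's ends, 18 wide, 5 thick, to 47 mm from the axis. Same after a half turn. Point: on the axis in the bar, 24 mm above the disc, 12 below the bar's top; x along bar and ears, z up. Starts proud, 140 mm above tub, bar 15 degrees clockwise to 20 anticlockwise of the tub's x
- tub: Tub with the proud lid: cream plastic, 116 mm across, 102 high, fixed to the bench by a 130 mm square wooden foot. Origin: centre of the underside, at bench height; z up on the tub's axis; x through its two side lugs (72 mm from the axis, 70 mm up). The lid is shut when it is down (its point 128 mm above this origin) with the bar along x; a stop ends the turn about 6 degrees further on
- gap (a point): Middle of one of two opposite gaps in the tub's collar (flange inner radius 40 mm, 4 thick), at the collar's top, 49 mm from the axis, 60 degrees anticlockwise from above of the tub's x; axes as the tub's. With the bar over the gaps, to about 12 degrees, the ears fall 12 mm to the seat; then the lid turns clockwise only, ears under the flange, play 3 mm up, 6 sideways
- tub2: The shut tub, same make and size, also fixed, its lid down: bar in line with its side lugs, bar top 140 mm above the bench (152 on the proud one). Origin and axes as tub. Not to be touched
Things that resemble listed ones, but are neither listed nor needed, are in the scene too. Leave any green or yellow look-alike of the part that bears lid_grip alone.

How it is judged:
On the way, in this order (a step that is already met when the one before it is completed fails the run):
1. the lid, turned back, has dropped into the gaps of the collar (z of lid_grip in the frame of tub below 0.133 m and horizontal distance between lid_grip and tub below 0.012 m and angle between the x axis of lid_grip and the x axis of tub, either way round above 0.6 rad), for 0.1 s.
2. the lid, still down, is screwed forward until the bar lines up with the side lugs (z of lid_grip in the frame of tub below 0.133 m and angle between the x axis of lid_grip and the x axis of tub, either way round below 0.22 rad), for 0.1 s.
At the end, for the whole second after the job is handed in: the lid lies down on the tub's seat (its point 123 to 133 mm above the tub's origin, within 12 mm of the axis, tilted under 7 degrees) with the bar within 12.5 degrees of the line through the side lugs, released (all of step 2 and z of lid_grip in the frame of tub above 0.123 m and horizontal distance between lid_grip and tub below 0.012 m and angle between lid_grip's own z axis and vertical below 0.12 rad); the robot touches nothing.
It fails at once if the lid is lifted off (more than 20 mm above where it first sat) (z of lid_grip in the frame of tub above 0.16 m).
It fails at once if the shut tub is touched by the robot (contact force between any of the fingers, the arm and tub2 above 2 N).
It also fails if it takes over 35 s, if anything falls off the work surface, if the arm or the gripper's body presses on something with over 40 N, if the wrist force passes 120 N, or if a joint passes its speed limit or range.

## Robot

A 6-joint arm with a two-finger parallel gripper is mounted at the origin on the work surface. World frame = base frame: x ahead of the robot, y to its left, z up, the work surface at z = 0. Lengths are in m, angles in rad, forces in N, time in s.
With the tool pointing down it reaches from about 0.425 to 0.925 m from the base axis. Payload 12.5 kg.
Tool frame: the origin (TCP) lies where the fingers leave the gripper's body, on its centre line; the fingertips stand 73 mm ahead of it and the grasp point (between the pads) lies 54 mm ahead of it (env.grip_depth is the distance from the TCP to the grasp point, in m); y points along the fingers, x is the direction in which the jaws open and shut, and the axes are right-handed (so a half turn about y gives the same grasp; the last joint's range is limited). The gripper opens to 85 mm and grips with 20 to 120 N. Pads are 22 mm wide; open, the fingers measure 114 mm over their backs; the gripper's body (76 mm by 85 mm) begins 54 mm behind the grasp point. The pads swing forward as they close: fully open they stand 13 mm farther back than shut.
Start: joints at [-1.41, 0.491, 1.559, -0, 1.092, -0.106], TCP at [0.165, -0.603, 0.304] pointing down, gripper open.
Joint ranges: [-3.1, 3.1], [-0.84, 2.19], [0.05, 2.79], [-1.13, 4.28], [0.06, 2.93], [-2.69, 2.69]. Speed limits (rad/s): [2.22, 2.22, 2.79, 3.14, 3.14, 3.14].

## Interface

Orientations are given as a rotation vector (axis times angle).
In Python, from cell import env, cams gives the robot as it stands. Calls block until the motion is done:
- env.move_to(position, orientation): joint-space move of the TCP to a pose.
- env.move_linear(position, frame=None, max_speed=0.15): straight line of the TCP; frame=None keeps the orientation; max_speed is the mean speed in m/s.
- env.goto_joints(angles): joint-space move.
- env.gripper_open() and env.clamp(f_grip=None): open the fingers fully, or close them until they stop; f_grip is the grip in N (None keeps the last).
- env.pause(seconds).
- env.ik(position, orientation): joint angles nearest the present ones, or None.
- env.get_obs(): the state.
- cams.capture(name): name is "side" or "top" or "wrist"; returns a dict with "frame" (384x512x3 uint8, red, green, blue), "depth" (384x512 float32, m along the optical axis (not along the pixel's ray), 0 where there is no reading), "intrinsics" (3x3 intrinsics, pixels), "cam_to_world" (4x4, takes a point from camera to world coordinates); the wrist camera has in their place "hand_eye" (4x4, takes a point from camera to tool coordinates, whose origin is the TCP and whose axes are the tool frame's). Camera axes: x right, y up, looking along -z (the intrinsics and any distortion apply to the point x, -y, -z); pixel columns grow to the right and rows downward; lengths in m; the calibration is good to about 2 mm. A picture is of the moment at which its call begins: read the wrist's pose just before it.
A pose or a line that the arm cannot do raises env.Unreachable and nothing moves.
- env.close_job(): hands the job in, once; it reports no verdict.
Trained networks look in the newest picture that a camera, given by its name, has taken for a name from the list of things; names that differ only in an ending like _2 or _b are one class to them, and where a whole thing is asked for, a point or a joint stands for the part that bears it (a point fixed in the world has none). Each returns a list of dicts, best first, with "score" (0 to 1); they miss things now and then, are a little off and sometimes report something else, mostly with a low value. They report only what shows in the picture. A call takes as long as a camera call. They do not tell look-alikes from the thing itself.
- cams.trace(thing, camera): "pixels" (384x512 bool, what is visible of it) and "at" ([row, column] in pixels, amid what is visible of it).
- cams.spot_point(thing, camera): "at" ([row, column] in pixels: a listed point, or the origin of a listed thing).
The state is a dict: "time_s": time; "q": joint angles; "dq": joint speeds; "joint_efforts": joint torques, N m; "eef_pos": TCP position; "tcp_rot": TCP orientation; "ft_force": force on the tool from outside, world axes, zero at the start; "moment": the same for the moment, N m; "finger_gap": finger opening in m.
Only numpy, scipy, OpenCV 4.12 (cv2) and the standard library are available. Lean on these libraries where they do the work, as an engineer would, in place of code of your own. Each camera call takes 0.05 s, during which the arm holds its last target.

## Working session

There is one attempt and no reset: what is moved stays moved. The work goes in short steps, each a Python script; the robot and the scene stay as the last script left them, time stands still between calls to the robot, and variables do not carry over. Pictures are saved under pics/ and viewed, and the job is handed in when it is done.

```bash
ls; mkdir -p pics
python3 - <<'E'
from cell import env,cams
import cv2
o=env.get_obs(); print(o)
for n in("side","top","wrist"):
    d=cams.capture(n); cv2.imwrite(f"pics/a_{n}.png",d["frame"][:,:,::-1])
    print(n,d["intrinsics"].tolist(),d.get("cam_to_world",d.get("hand_eye")).round(3).tolist())
    for t in("lid_grip","tub","gap"):
        print(t,[(round(r["score"],2),[round(x) for x in r["at"]]) for r in cams.spot_point(t,n)],[(round(r["score"],2),[round(x) for x in r["at"]],int(r["pixels"].sum())) for r in cams.trace(t,n)] if t!="gap" else "")
E
```

```text
pics
{'time_s': 0.0, 'q': array([-1.40959525e+00,  4.91557732e-01,  1.55943023e+00,  1.61764795e-05,
        1.09168897e+00, -1.05612637e-01]), 'dq': array([-5.33307129e-05, -4.96071162e-04,  3.19610755e-04, -1.11237748e-03,
       -9.44285408e-04,  8.60943647e-04]), 'joint_efforts': array([ 1.18080563e-03, -6.18446159e+01, -2.61585492e+01, -7.33253569e-05,
        4.04530336e-03,  7.95247473e-06]), 'eef_pos': array([ 0.16478208, -0.60274631,  0.30333545]), 'tcp_rot': array([-1.32289786,  1.01097132, -1.00967614]), 'ft_force': array([-0.24723087, -0.29374676,  0.2710975 ]), 'moment': array([0.03915836, 0.00546285, 0.02449541]), 'finger_gap': 0.08514722681667734}
side [[434.74074661439926, 0.0, 256.66537095604184], [0.0, 434.74074661439926, 187.3139113261043], [0.0, 0.0, 1.0]] [[-0.772, 0.332, -0.542, 0.019], [-0.635, -0.399, 0.661, 0.642], [0.004, 0.855, 0.519, 0.581], [0.0, 0.0, 0.0, 1.0]]
lid_grip [(0.98, [188, 250]), (0.86, [177, 204]), (0.77, [264, 170])] [(0.91, [189, 204], 823), (0.91, [277, 171], 1098), (0.59, [197, 251], 661)]
tub [(0.73, [234, 210])] [(0.97, [228, 207], 3352), (0.91, [158, 299], 2731)]
gap [(0.69, [194, 181])] 
top [[390.3174887919375, 0.0, 254.93855487151703], [0.0, 390.3174887919375, 182.52006671613137], [0.0, 0.0, 1.0]] [[-0.009, 0.997, -0.074, 0.498], [-1.0, -0.01, -0.004, 0.015], [-0.005, 0.074, 0.997, 0.785], [0.0, 0.0, 0.0, 1.0]]
lid_grip [(0.8, [159, 283]), (0.78, [162, 196]), (0.75, [194, 126])] [(0.67, [163, 196], 1371), (0.61, [196, 133], 1019)]
tub [(0.96, [167, 376]), (0.56, [170, 211])] [(0.94, [175, 218], 3274), (0.75, [167, 383], 5199)]
gap [(0.98, [148, 174])] 
wrist [[326.29423069995005, 0.0, 253.07691694039738], [0.0, 326.29423069995005, 188.92220922103067], [0.0, 0.0, 1.0]] [[1.0, 0.001, 0.0, 0.0], [-0.0, 0.274, -0.962, -0.07], [-0.001, 0.962, 0.274, 0.071], [0.0, 0.0, 0.0, 1.0]]
lid_grip [] []
tub [] []
gap []
```

View pics/a_top.png

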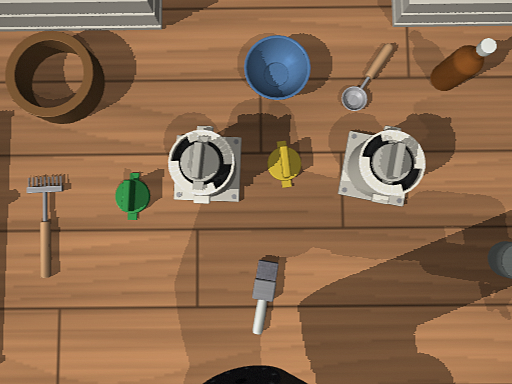

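View pics/a_side.png

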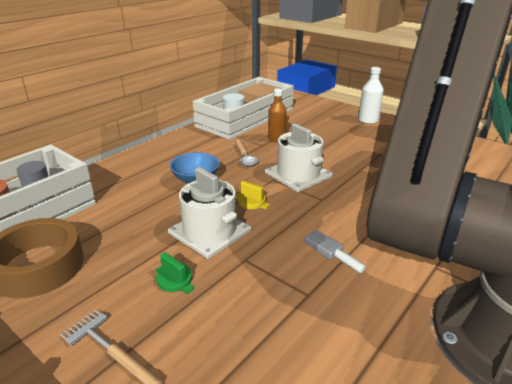

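The top view shows two tubs, at about (row 163, col 203) and (160, 393), with a green and a yellow decoy lid lying on the bench. I'll use depth to find which lid is proud, then measure the tub and bar.

```bash
cat > h.py <<'E'
from cell import env,cams
import numpy as np, cv2
def cloud(d,T=None):
    K=d["intrinsics"];z=d["depth"];T=d["cam_to_world"] if T is None else T
    v,u=np.mgrid[:z.shape[0],:z.shape[1]]
    P=np.stack([(u-K[0,2])/K[0,0]*z,-(v-K[1,2])/K[1,1]*z,-z],-1)
    W=P@T[:3,:3].T+T[:3,3]; W[z==0]=np.nan
    return W
E
python3 - <<'E'
from h import *
d=cams.capture("top");W=cloud(d)
f=d["frame"]
for nm,(r,c) in dict(L=(163,203),R=(162,390)).items():
    w=W[r-50:r+50,c-50:c+50];g=f[r-50:r+50,c-50:c+50]
    m=w[...,2]>0.1; print(nm,"z pct",np.nanpercentile(w[...,2][m],[5,25,50,75,95,99]).round(4))
    top=np.nanpercentile(w[...,2],99.5); b=(w[...,2]>top-0.008)
    p=w[b][:,:2]; (cx,sz,an)=cv2.minAreaRect(p.astype(np.float32)*1000); print("bar",top,p.mean(0),cx,sz,an,len(p))
    C=np.cov(p.T);e,V=np.linalg.eigh(C);print("bar ang",np.degrees(np.arctan2(V[1,1],V[0,1])))
    # histogram z
    print(np.histogram(w[...,2][w[...,2]>0.01],bins=np.arange(0.01,0.17,0.01)))
    foot=(w[...,2]>.006)&(w[...,2]<.03); 
    cv2.imwrite(f"pics/b_{nm}.png",cv2.resize(np.hstack([g[:,:,::-1],cv2.applyColorMap(np.nan_to_num(w[...,2]*1600).clip(0,255).astype(np.uint8),cv2.COLORMAP_JET)]),(800,400),interpolation=0))
E
```

```text
L z pct [0.1003 0.1015 0.1119 0.1157 0.151  0.1523]
bar 0.1516883793065863 [0.5837231  0.11446008] (583.9015502929688, 115.05609893798828) (14.171215057373047, 58.7869758605957) 83.68292236328125 313
bar ang 173.65272667890773
(array([ 662,   23,   20,   21,   20,   29,  227,  478,  574, 1168,  803,
         32,   37,  117,  208]), array([0.01, 0.02, 0.03, 0.04, 0.05, 0.06, 0.07, 0.08, 0.09, 0.1 , 0.11,
       0.12, 0.13, 0.14, 0.15, 0.16]))
R z pct [0.1003 0.1011 0.1023 0.1046 0.139  0.1405]
bar 0.1397378446777134 [ 0.58164185 -0.22049321] (581.9535522460938, -221.4656982421875) (14.650197982788086, 59.535892486572266) 78.23444366455078 326
bar ang 168.31207398838757
(array([ 709,   64,   68,   65,   68,   84,  274,  521,  777, 1798,   65,
         73,  300,   37,    0]), array([0.01, 0.02, 0.03, 0.04, 0.05, 0.06, 0.07, 0.08, 0.09, 0.1 , 0.11,
       0.12, 0.13, 0.14, 0.15, 0.16]))
```

View pics/b_L.png

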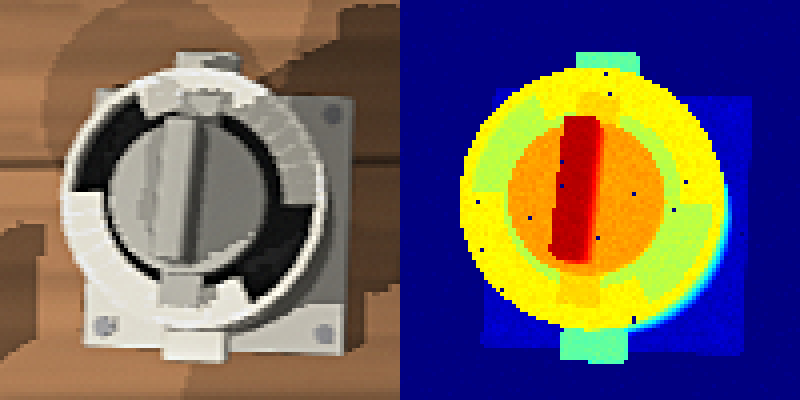

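Run:
```python
from h import *
from scipy.optimize import least_squares
d=cams.capture("top");W=cloud(d)
r,c=163,203
w=W[r-55:r+55,c-55:c+55]
m=(w[...,2]>.097)&(w[...,2]<.107)
p=w[m][:,:2]
# outer rim points: per angle max radius
c0=np.array([.584,.114])
for _ in range(3):
    a=np.arctan2(*(p-c0).T[::-1]);R=np.hypot(*(p-c0).T)
    ok=R<.066
    q=[]
    for k in np.arange(-np.pi,np.pi,.1):
        s=ok&(a>k)&(a<k+.1)
        if s.sum()>2: q.append(p[s][R[s].argmax()])
    q=np.array(q);s=least_squares(lambda x:np.hypot(*(q-x[:2]).T)-x[2],[*c0,.058],loss="soft_l1",f_scale=.001);c0=s.x[:2]
print("tub circle",s.x,np.abs(s.fun).max())
# lugs
R=np.hypot(w[...,0]-c0[0],w[...,1]-c0[1])
l=(R>.062)&(R<.085)&(w[...,2]>.055)&(w[...,2]<.09)
pl=w[l];print(len(pl));th=np.arctan2(pl[:,1]-c0[1],pl[:,0]-c0[0])
th=np.degrees(th);n,b=np.histogram(th,np.arange(-180,181,10));print([(int(x),int(y)) for x,y in zip(b,n) if y>0])
for x in (th>-60)&(th<60),(np.abs(th)>120): print(pl[x].mean(0),np.degrees(np.arctan2(*(pl[x].mean(0)[:2]-c0)[::-1])))
A=pl[np.abs(th)<60].mean(0);B=pl[np.abs(th)>120].mean(0);print("line",np.degrees(np.arctan2(*(A-B)[:2][::-1])),(A+B)/2)
# foot
l=(w[...,2]>.008)&(w[...,2]<.03);print(cv2.minAreaRect((w[l][:,:2]*1000).astype(np.float32)))
# gaps: collar flange at ~.1 between 42 and 56
l=(w[...,2]<.096)&(R>.043)&(R<.053)
t=np.degrees(np.arctan2(w[...,1]-c0[1],w[...,0]-c0[0]))[l];n,b=np.histogram(t,np.arange(-180,181,10));print("low",[(int(x),int(y)) for x,y in zip(b,n)])
```

```text
tub circle [0.58589144 0.11455125 0.05788514] 0.0009385032846800437
167
[(-180, 38), (-170, 4), (-20, 18), (-10, 27), (0, 24), (160, 21), (170, 35)]
[0.65270843 0.110003   0.07460158] -3.8941322933972837
[0.51918137 0.11688344 0.07422577] 177.99774432886505
line -2.949755922507528 [0.5859449  0.11344322 0.07441367]
((584.8755493164062, 140.10101318359375), (180.70794677734375, 132.6243133544922), 87.54476165771484)
low [(-180, 0), (-170, 0), (-160, 5), (-150, 25), (-140, 26), (-130, 24), (-120, 25), (-110, 27), (-100, 20), (-90, 0), (-80, 0), (-70, 0), (-60, 0), (-50, 0), (-40, 0), (-30, 0), (-20, 0), (-10, 0), (0, 0), (10, 0), (20, 2), (30, 24), (40, 27), (50, 27), (60, 25), (70, 26), (80, 12), (90, 0), (100, 0), (110, 0), (120, 0), (130, 0), (140, 0), (150, 0), (160, 0), (170, 0)]
```

Every check agrees that the left tub is the proud one:

| Quantity | Measured | Expected |
|---|---|---|
| Bar top, left tub | 152 mm | 152 mm (proud) |
| Bar top, right tub | 140 mm | 140 mm (shut) |
| Left tub radius | 57.9 mm | 58 mm |

For the left tub, the axis is at (0.586, 0.1145), x is at −3° and the bar is at −6.4°. The gaps run from 30 to 85°, so they are centred near 57°. Next I'll check IK and approach.

```bash
cat >> h.py <<'E'
from scipy.spatial.transform import Rotation as Rn
AX=np.array([.5857,.1142]); TX=-3.0
def rot(bar,flip): # bar world angle deg
    a=np.radians(bar+90+180*flip);c,s=np.cos(a),np.sin(a)
    return Rn.from_matrix(np.array([[c,0,-s],[s,0,c],[0,-1,0]])).as_rotvec()
def pos(zg): return np.array([AX[0],AX[1],zg+env.grip_depth])
E
python3 - <<'E'
from h import *
print(env.grip_depth, Rn.from_rotvec(env.get_obs()["tcp_rot"]).as_matrix().round(2).tolist())
for fl in(0,1):
    for b in(-10,-6.35,57,65):
        for z in (.128,.22):
            q=env.ik(pos(z),rot(b,fl));print(fl,b,z,None if q is None else np.round(q,2))
E
```

```text
0.0539 [[0.26, -0.0, 0.96], [-0.96, -0.0, 0.26], [0.0, -1.0, -0.0]]
0 -10 0.128 [ 0.08  0.6   1.75 -0.    0.8  -1.31]
0 -10 0.22 [ 0.08  0.48  1.67 -0.    0.99 -1.31]
0 -6.35 0.128 [ 0.08  0.6   1.75  0.    0.8  -1.38]
0 -6.35 0.22 [ 0.08  0.48  1.67  0.    0.99 -1.38]
0 57 0.128 [ 0.08  0.6   1.75  0.    0.8  -2.48]
0 57 0.22 [ 0.08  0.48  1.67  0.    0.99 -2.48]
0 65 0.128 [ 0.08  0.6   1.75 -0.    0.8  -2.62]
0 65 0.22 [ 0.08  0.48  1.67 -0.    0.99 -2.62]
1 -10 0.128 [ 0.08  0.6   1.75 -0.    0.8   1.83]
1 -10 0.22 [ 0.08  0.48  1.67 -0.    0.99  1.83]
1 -6.35 0.128 [ 0.08  0.6   1.75 -0.    0.8   1.76]
1 -6.35 0.22 [ 0.08  0.48  1.67 -0.    0.99  1.76]
1 57 0.128 [ 0.08  0.6   1.75 -0.    0.8   0.66]
1 57 0.22 [ 0.08  0.48  1.67 -0.    0.99  0.66]
1 65 0.128 [ 0.08  0.6   1.75 -0.    0.8   0.52]
1 65 0.22 [ 0.08  0.48  1.67 -0.    0.99  0.52]
```

Run:
```python
from h import *
env.move_to(pos(.26),rot(-6.35,1))
o=env.get_obs();d=cams.capture("wrist");cv2.imwrite("pics/c_w.png",d["frame"][:,:,::-1])
T=np.eye(4);T[:3,:3]=Rn.from_rotvec(o["tcp_rot"]).as_matrix();T[:3,3]=o["eef_pos"]
W=cloud(d,T@d["hand_eye"])
b=(W[...,2]>.142)&(W[...,2]<.156)&(np.hypot(W[...,0]-AX[0],W[...,1]-AX[1])<.05)
p=W[b];print(o["time_s"],o["eef_pos"],len(p),p.mean(0) if len(p) else 0,cv2.minAreaRect((p[:,:2]*1000).astype(np.float32)) if len(p)>5 else "")
env.move_linear(pos(.141),max_speed=.1)
o=env.get_obs();print(o["time_s"],o["eef_pos"],o["ft_force"])
```

```text
3.925 [0.58585201 0.11358682 0.31387222] 1451 [0.58973018 0.11354964 0.15130527] ((588.2588500976562, 113.83818817138672), (13.81564712524414, 58.9321403503418), 83.8192138671875)
5.3167 [0.58590141 0.11424283 0.19549965] [-0.12394657 -0.62028253 -0.77790591]
```

View pics/c_w.png

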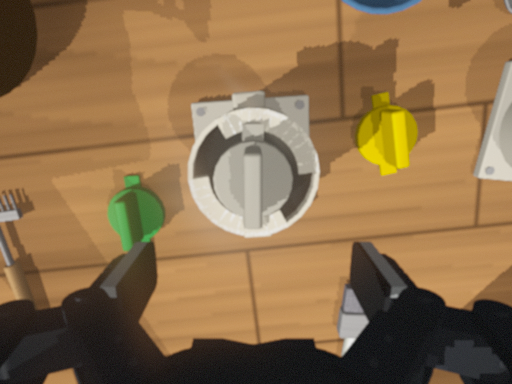

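The wrist view shows the bar at col 253, midway between the fingers and at the expected angle. I'll clamp it and turn it back.

Run:
```python
from h import *
def st(l):
    o=env.get_obs();print(l,round(o["time_s"],2),o["eef_pos"].round(4),"F",o["ft_force"].round(1),"M",o["moment"].round(2),"gap",round(o["finger_gap"],4))
env.clamp(60);st("clamp")
env.move_to(pos(.141),rot(25,1));st("25")
env.move_to(pos(.141),rot(57,1));st("57")
for z in (.137,.133,.130):
    env.move_linear(pos(z),max_speed=.02);st(z)
    if env.get_obs()["ft_force"][2]>20: break
d=cams.capture("top");cv2.imwrite("pics/d_t.png",d["frame"][:,:,::-1]);d=cams.capture("side");cv2.imwrite("pics/d_s.png",d["frame"][:,:,::-1])
```

```text
clamp 5.97 [0.5858 0.1142 0.1951] F [-1.   0.1  3. ] M [-0.07  0.14  0.03] gap 0.0132
25 6.55 [0.5858 0.1142 0.1951] F [ 0.2 -1.   4.3] M [-0.04  0.03  0.09] gap 0.0131
57 7.14 [0.5855 0.1142 0.1946] F [ 0.3 -0.7 -1.3] M [-0.    0.08  0.03] gap 0.0132
0.137 7.49 [0.5856 0.1142 0.1907] F [ 0.  -0.1 -0.7] M [-0.03 -0.01  0.01] gap 0.0131
0.133 7.84 [0.5856 0.1142 0.1867] F [ 0.1 -0.6 -1.2] M [-0.01  0.04 -0.04] gap 0.0132
0.13 8.14 [0.5856 0.1142 0.1837] F [-1.3 -0.  -0.9] M [-0.05 -0.01  0.04] gap 0.0132
```

```bash
cat >> h.py <<'E'
def st(l):
    o=env.get_obs();print(l,round(o["time_s"],2),o["eef_pos"].round(4),"F",o["ft_force"].round(1),"M",o["moment"].round(2),"gap",round(o["finger_gap"],4))
    return o
E
python3 - <<'E'
from h import *
for z in (.129,.128):
    env.move_linear(pos(z),max_speed=.02);o=st(z)
    if o["ft_force"][2]>8: break
env.pause(.15)
cams.capture("top");
d=cams.capture("side");cv2.imwrite("pics/e_s.png",cv2.resize(d["frame"][140:280,130:310,::-1],(720,560)))
E
```

```text
0.129 8.49 [0.5858 0.1142 0.1831] F [ 0.8 -0.6  2.7] M [0.04 0.03 0.01] gap 0.0132
0.128 8.74 [0.5858 0.1142 0.1831] F [-3.4 -0.4 12. ] M [-0.06  0.65  0.  ] gap 0.0129
```

View pics/e_s.png

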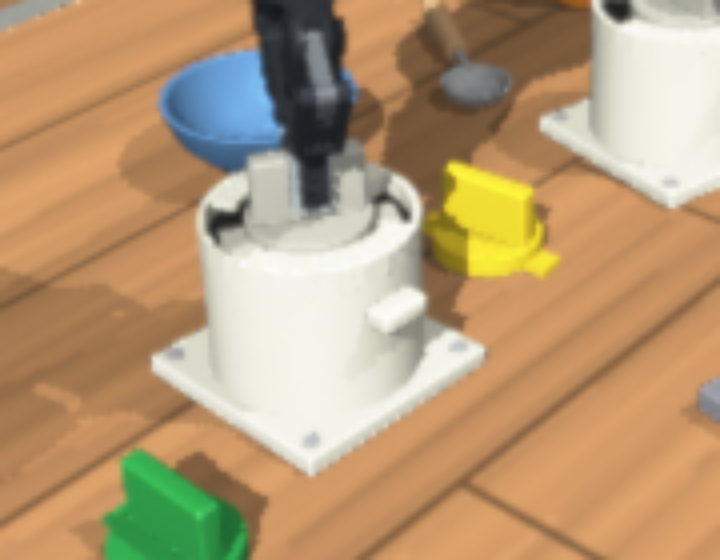

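The side view shows the disc down inside the collar. It descended 12.0 mm and then met firm contact, so the ears are seated in the gaps. I'll screw it forward now.

Run:
```python
from h import *
env.move_linear(pos(.1295),max_speed=.02);st("relax")
for a in (35,12,2,-3):
    env.move_to(pos(.1295),rot(a,1));o=st(a)
    if abs(o["moment"][2])>2: break
env.pause(.2);st("hold")
```

```text
relax 9.24 [0.5856 0.1142 0.1832] F [ 0.4  0.2 -1.2] M [0.04 0.02 0.03] gap 0.0129
35 9.7 [0.5857 0.1142 0.1831] F [-0.  -0.7 -0.8] M [-0.01  0.04 -0.  ] gap 0.0131
12 10.17 [0.5857 0.1142 0.1833] F [ 0.   0.2 -1.6] M [-0.   -0.   -0.02] gap 0.0132
2 10.46 [0.5857 0.1142 0.1833] F [ 0.5 -0.1 -0.6] M [ 0.01 -0.01 -0.01] gap 0.0129
-3 10.71 [0.5857 0.1142 0.1834] F [ 0.3 -0.1  0.2] M [ 0.06  0.04 -0.02] gap 0.0131
hold 10.91 [0.5857 0.1142 0.1834] F [-0.1 -0.1 -1.4] M [-0.    0.04 -0.01] gap 0.0129
```

Run:
```python
from h import *
env.gripper_open();st("open")
env.move_linear(pos(.26),max_speed=.12);o=st("up")
d=cams.capture("wrist");cv2.imwrite("pics/f_w.png",d["frame"][:,:,::-1])
T=np.eye(4);T[:3,:3]=Rn.from_rotvec(o["tcp_rot"]).as_matrix();T[:3,3]=o["eef_pos"]
W=cloud(d,T@d["hand_eye"]);R=np.hypot(W[...,0]-AX[0],W[...,1]-AX[1])
z=W[...,2]
b=(z>.130)&(z<.16)&(R<.05);p=W[b]
print("bar top",np.percentile(p[:,2],[10,50,90]),cv2.minAreaRect((p[:,:2]*1000).astype(np.float32)))
q=W[(R<.033)&(z<.112)&(z>.098)];print("disc",q[:,2].mean(), np.linalg.lstsq(np.c_[q[:,:2]-AX,np.ones(len(q))],q[:,2],rcond=None)[0])
l=(R>.062)&(R<.085)&(z>.055)&(z<.09);P=W[l];s=P[:,0]>AX[0];A,B=P[s].mean(0),P[~s].mean(0)
print("lugs",A,B,np.degrees(np.arctan2(*(A-B)[:2][::-1])),s.sum(),(~s).sum())
```

```text
open 11.6 [0.5857 0.1142 0.1834] F [ 0.2  0.4 -0.7] M [ 0.04  0.   -0.01] gap 0.0852
up 12.83 [0.5855 0.1142 0.3132] F [ 0.2 -0.1  0.1] M [ 0.02 -0.09 -0.03] gap 0.0851
bar top [0.13790547 0.13953234 0.14049367] ((588.1415405273438, 113.90442657470703), (13.720237731933594, 59.46705627441406), 86.7706069946289)
disc 0.10383831236155074 [0.0065938  0.00024495 0.10382406]
lugs [0.65414756 0.11014902 0.07551531] [0.51934556 0.11579993 0.07523561] -2.400437520493633 526 32
```

View pics/f_w.png

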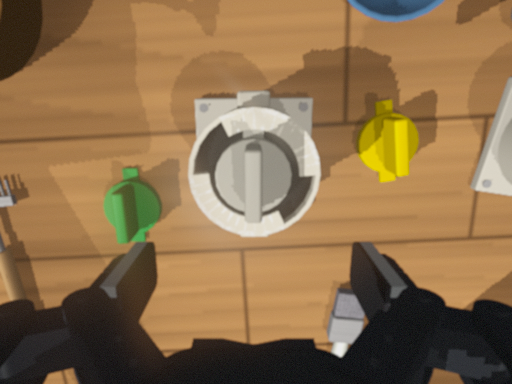

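The bar is at −3.2° against the lug line at −2.4 to −3.0°. The bar top is at 140 mm and the disc is level to within 0.4°, with nothing touching it. Handing in.

```bash
python3 -c "
from cell import env
env.close_job()"
```

```text
the job is handed in; nothing more can be done
```

I turned the proud lid on the left tub back about 63° until its ears dropped into the gaps. I then screwed it forward 60° until the bar lined up with the side lugs, let go, moved the arm clear and handed the job in. The last clock reading before hand-in was about 13 s, of the 35 s allowed.

The last checks, from the wrist camera:

| Check | Result | Wanted |
|---|---|---|
| Drop into the gaps | 12.0 mm, then firm contact | 12 mm |
| Bar top above bench | 139.5–140 mm, so the lid point is about 128 mm up | point 123–133 mm up |
| Bar against lug line | about 0.2–0.8° off | within 12.5° |
| Lid tilt | about 0.4° | under 7° |
| Lid centre to tub axis | about 2.4 mm | within 12 mm |

- **Lid centre:** the first top view put it about 2 mm to one side of the tub axis. The wrist camera put it about 2.4 mm to the other side both before and after. I take that as calibration error.
- **Contact and force:** the largest force I read was about 12 N, when the lid met its seat. I never moved down near the shut tub, and the fingers stayed well above it on the way over.

No check failed. The hand-in reported no verdict, so I can't confirm the result.

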